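# Test a donated torch in the sprung V cradle

## Task

First switch the torch tester on by turning its rotary handle clockwise all the way to the stop. Then pick up the longer of the two torches, lay its round barrel centred in the brass-lined V cradle (either way round) and press it down, without forcing it, so that it bears on both brass strips and the sprung cradle is well down, at least halfway. Finish while still holding it pressed there with the gripper, and leave the short torch and the other things on the table where they are.

Things in the scene. Friction and masses are not known exactly. Their poses are not given: they have to be found in the camera images.
- tester: Grey tester housing fixed to the table, 140 mm (its x) by 290 mm (its y) by 40 mm high (42.5 mm under the switch); origin at the centre of its underside, z up. The rotary switch stands on it at y = -95 mm, the sprung V cradle at y = +55 mm.
- switch (a joint): Rotary switch handle, turning about a vertical axis: 0 = off, 1.047 rad (60 degrees) = on, with stops at both ends; it grows clockwise seen from above. About 0.1 N m of friction; it stays where it is left. May start slightly off the off stop.
- switch_grip (a point): Middle of the switch's black grip bar, on the turning axis, turning with it. The bar is 64 mm long (this point's y axis), 14 mm wide (x); its top is 13 mm above this point, and 18 mm below is the disc it stands on, 64 mm across. Pinch it from above. At off the bar lies along the tester's y axis.
- cradle (a joint): Travel of the sprung V cradle, straight down: 0 = up, 0.014 m = bottomed. About 4.5 N starts it moving and about 13 N bottoms it (0.6 N per mm); it springs back up. The weight of a torch alone does not move it. The whole cradle also floats sideways (its x) by up to 4 mm either way on soft springs (0.3 N per mm), so that it aligns itself to a torch held slightly off the line.
- cradle_seat (a point): Where the middle of the torch barrel's axis lies when seated; moves with the cradle (98 mm above the table when up). y axis along the V, x across it, z up. The V is two saddles, each 22 mm long, centred 41 mm either side along y; the 60 mm gap between them lets the fingers in beside the barrel, down to the cradle's plate (56 mm wide) 34 mm below this point.
- strip_front: Brass strips on the tester's -x side of the V, one on each saddle. The V is 90 degrees: its bottom line is 24 mm below cradle_seat, its upper edges 3 mm below and 21 mm to each side. This body's origin is 98 mm below cradle_seat.
- strip_back: Brass strips on the tester's +x side of the V, the mirror image of strip_front. This body's origin is 98 mm below cradle_seat.
- torch: The longer torch, lying on the table: aluminium, round barrel 34 mm in diameter and 136 mm long along its x axis, with a hexagonal head 24 mm long (34 mm across flats, so that it does not roll) on the +x end, 160 mm in all; about 0.2 kg. Origin on the axis, in the middle of the round barrel, 17 mm above the table at the start.
- short_torch: Bystander: the short torch, same make and diameter, barrel 60 mm, 84 mm in all, lying on the table; origin on its axis in the middle of the barrel, x axis towards the head. The two torches swap places from start to start.
- tin: Bystander: open steel tin, 74 mm across, 75 mm high, standing; origin at the centre of its underside.
- flask: Bystander: blue plastic bottle, 68 mm across, 150 mm high, standing; origin at the centre of its underside.
- tape: Bystander: cardboard ring of a tape roll lying flat, 96 mm across, 24 mm high; origin at the centre of its underside.
Not all that is in view belongs to the job. What is shaped like the torch but green or purple is not meant.

How it is judged:
On the way, in this order (a step that is already met when the one before it is completed fails the run):
1. the tester is switched on (value of joint switch above 0.95 rad), for 0.2 s.
2. the long torch is held pressed in the V cradle (value of joint switch above 0.95 rad and x of torch in the frame of cradle_seat between -0.003 and 0.003 m and z of torch in the frame of cradle_seat between -0.003 and 0.003 m and y of torch in the frame of cradle_seat between -0.015 and 0.015 m and angle between the x axis of torch and the y axis of cradle_seat, either way round below 0.06 rad and value of joint cradle above 0.006 m and contact force between torch and strip_front above 2 N and contact force between torch and strip_back above 2 N and contact force between the fingers and torch above 3 N), for 0.3 s.
At the end, for the whole second after the job is handed in: Switch over 0.95 rad. Long torch in the V: axis within 3 mm of the seated line, within 15 mm of centre along it, parallel within 0.06 rad, over 2 N on each strip, cradle over 6 mm down, fingers bearing on it with over 3 N, at rest; bystanders within 30 mm of their start (all of step 2 and linear speed of torch below 0.02 m/s and distance of each of short_torch, tin, flask, tape from where it was at the start of the episode below 0.03 m); the arm keeps its last pose, push and grip.
It fails at once if the torch is forced: more than 40 N on a brass strip (contact force between torch and strip_front above 40 N or contact force between torch and strip_back above 40 N).
It fails at once if a bystander is moved more than 30 mm (distance of any of short_torch, tin, flask, tape from where it was at the start of the episode above 0.03 m).
It also fails if it takes over 61 s, if anything falls off the work surface, if the arm or the gripper's body presses on something with over 40 N, if the wrist force passes 120 N, or if a joint passes its speed limit or range.

## Robot

A 6-joint arm with a two-finger parallel gripper is mounted at the origin on the work surface. World frame = base frame: x ahead of the robot, y to its left, z up, the work surface at z = 0. Lengths are in m, angles in rad, forces in N, time in s.
With the tool pointing down it reaches from about 0.4 to 0.825 m from the base axis. Payload 7 kg.
Tool frame: the origin (TCP) lies midway between the tips of the shut fingers; the grasp point (between the pads) lies hold_point_z behind it (hold_point_z is the distance from the TCP to the grasp point, in m); z points along the fingers, y is the line along which they close (so a half turn about z gives the same grasp; the last joint's range is limited). The gripper opens to 88 mm and grips with 3 to 60 N. Pads are 19 mm wide; open, the fingers measure 130 mm over their backs; the gripper's body (78 mm by 193 mm) begins 47 mm behind the grasp point.
Start: joints at [1.445, 0.359, 0.012, 0, -1.224, -0.288], TCP at [0.271, 0.618, 0.227] pointing down, gripper open.
Joint ranges: [-3.07, 3.07], [-1.43, 2.12], [-1.02, 1.25], [-3.03, 1.67], [-3.05, -0], [-3.03, 3.03]. Speed limits (rad/s): [2.39, 2.39, 3.01, 3.14, 3.14, 3.14].

## Interface

Orientations are given as [roll, pitch, yaw] about the fixed x, y, z axes, in that order (R = Rz(yaw) Ry(pitch) Rx(roll)).
In Python, from station import * gives the robot as it stands.
- The arm moves only by the tool apply_moves, never from a script. Its argument "steps" is a list of rows, each an object with "translation": the shift along the world's x, y, z scaled (see below), a list of three; "rotation": the turn, a rotation vector about the world's x, y, z scaled (see below), a list of three. A call has exactly 10 rows; each row is the pose to reach, as a shift and turn from the pose commanded when the call began; what a row does not reach only later rows make up. The controller multiplies each number of a shift by 250 mm and each number of a turn by 30 degrees. A row lasts 1/12 s, in which the tool goes at most 41.7 mm and 7.16 degrees, less where a joint would pass 70% of its speed; a pose out of reach is approached as far as the arm can. A call with a number of a shift or a turn outside -1 to 1 is refused whole. A call with a gripper value outside its range is refused whole. "jaw" is the closure, from -1 (fully open) to 1 (shut), so that 0 is half open, set as the call begins (left out, the last holds). The fingers move at their own pace and stop on an object; "newtons" is the grip in N (left out, the last holds). Time passes only in rows, so rows that repeat a pose let the fingers close, or fill a call up. It gives the time, the measured TCP pose, the force, the opening and the grip force at its end, in the units of the state.
- get_state(): the state, without advancing time (a new reading comes with each control period).
- grab_frame(name): name is "scene" or "top" or "wrist"; returns the picture (384x512x3 uint8, blue, green, red); there is no depth.
- camera_model(name): a dict with "fx", "fy", "cx", "cy" (pixels), "k1" (the pictures are not rectified: a ray, as slopes to the right and down, at radius r is drawn at 1 + k1 r^2 times it, then the intrinsics apply), "xyz" and "rotation" of the camera in the world. Camera axes: x right, y down, z forward; pixel columns grow to the right and rows downward; lengths in m; the calibration is good to about 2 mm. A picture is of the moment at which its call begins: read the wrist's pose just before it. camera_model takes no time and is no camera call; for the wrist camera it gives the pose at the moment of the call.
- job_done(): hands the job in; it is judged then, once.
The state is a dict: "t": time; "q": joint angles; "qd": joint speeds; "joint_efforts": joint torques, N m; "eef_pos": TCP position; "ee_rot": TCP orientation; "force": force on the tool from outside, world axes, zero at the start; "moment": the same for the moment, N m; "width": finger opening in m; "gripper_force": force on a finger pad.
Only numpy, scipy, OpenCV 4.12 (cv2) and the standard library are available. Lean on these libraries where they do the work, as an engineer would, in place of code of your own. Each camera call takes 0.05 s, during which the arm holds its last target. There are 200 camera calls.

## Working session

There is one attempt and no reset: what is moved stays moved. The work goes in short steps, Python scripts to look and compute and a tool call to move; the robot and the scene stay as the last step left them, time stands still between calls to the robot, and variables do not carry over. Pictures are saved under pics/ and viewed, at most 10 in all, crops included, and the job is handed in when it is done.

Besides the shell and the picture viewer there is one more tool, called after ">>>" as a command line: name --argument value ..., lists and objects as JSON in quotes. apply_moves: Moves the arm, as the interface text tells. Shifts and turns lie within -1 to 1; 1 stands for 250 mm of shift or 30 degrees of turn. Its arguments: {"type":"object","properties":{"steps":{"type":"array"},"jaw":{"type":"number"},"newtons":{"type":"number"}},"required":["steps"]}

```bash
mkdir -p pics; ls
python3 - <<'E'
from station import *
import cv2,numpy as np
s=get_state();print(s)
for n in("scene","top","wrist"):
    print(n,camera_model(n)); f=grab_frame(n); cv2.imwrite(f"pics/{n}0.png",f)
a=cv2.imread("pics/top0.png");cv2.imwrite("pics/top0b.png",cv2.resize(a,(800,600)))
E
```

```text
pics
{'t': 0.0, 'q': array([ 1.44509248e+00,  3.59410559e-01,  1.10579564e-02, -3.53226801e-04,
       -1.22412810e+00, -2.88069249e-01]), 'qd': array([ 0.00236918, -0.00131314,  0.00093967,  0.00087082,  0.00091883,
       -0.000437  ]), 'joint_efforts': array([-1.33876292e-03, -5.82723141e+01,  2.93048537e+01,  6.99690789e+00,
        6.72890237e-03, -1.82873127e-04]), 'eef_pos': array([0.27123963, 0.61755746, 0.22560645]), 'ee_rot': array([ 3.13988334e+00, -1.60210083e-04, -4.13893249e-01]), 'force': array([ 0.27377656, -0.75517614,  0.55600468]), 'moment': array([-0.00054045, -0.00225838,  0.00332365]), 'gripper_force': 0.0, 'width': 0.08785562768859058}
scene {'fx': 376.86248570080227, 'fy': 376.86248570080227, 'cx': 251.2479938217917, 'cy': 194.5660374177904, 'k1': -0.011554374313159975, 'xyz': array([1.33144761, 0.44298039, 0.77181073]), 'rotation': array([-2.23431959, -0.00611998,  1.97568813])}
top {'fx': 426.9924225939018, 'fy': 426.9924225939018, 'cx': 247.14972962821295, 'cy': 189.13255414044406, 'k1': -0.11818580612426345, 'xyz': array([0.44256996, 0.09406494, 1.346388  ]), 'rotation': array([-3.08102352,  0.01756399, -1.54290736])}
wrist {'fx': 299.2170484219236, 'fy': 299.2170484219236, 'cx': 249.64642441664733, 'cy': 186.5524694703325, 'k1': -0.02922918333657974, 'xyz': array([0.33481632, 0.58937032, 0.38437781]), 'rotation': array([ 2.87594778e+00, -1.38752984e-03, -1.98344469e+00])}
```

View pics/top0b.png

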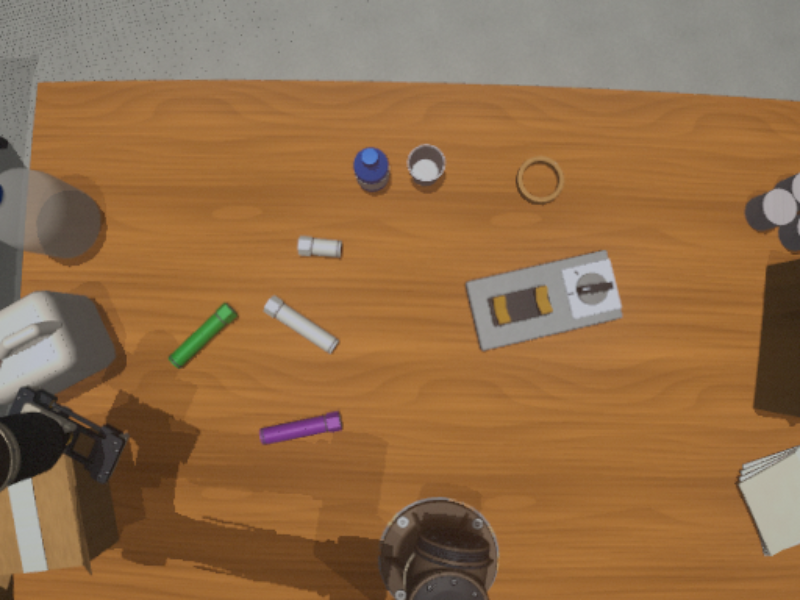

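View pics/scene0.png

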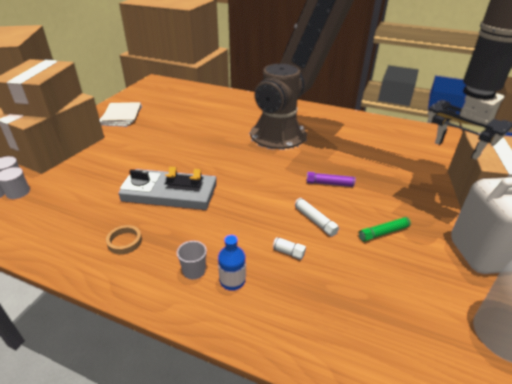

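Top view (800 px scale): the candidates are the long aluminium torch at (302,325) with its head at the upper left, the short aluminium torch at (320,247), a green lookalike at (203,336) and a purple one at (301,428). I choose (302,325). The tester is at (545,300), with its switch at (592,290) and its brass cradle at (522,305).

```bash
cat > h.py <<'E'
from station import *
import cv2,numpy as np
from scipy.spatial.transform import Rotation as R
def cast(m,px,z):
    px=np.atleast_2d(px).astype(float)
    d=(px-[m['cx'],m['cy']])/[m['fx'],m['fy']]; u=d.copy()
    for _ in range(10): u=d/(1+m['k1']*(u**2).sum(1,keepdims=True))
    r=np.c_[u,np.ones(len(u))]@R.from_euler('xyz',m['rotation']).as_matrix().T
    return m['xyz']+r*((z-m['xyz'][2])/r[:,2])[:,None]
def proj(m,P):
    p=(np.atleast_2d(P)-m['xyz'])@R.from_euler('xyz',m['rotation']).as_matrix()
    u=p[:,:2]/p[:,2:]; u=u*(1+m['k1']*(u**2).sum(1,keepdims=True))
    return u*[m['fx'],m['fy']]+[m['cx'],m['cy']]
def blobs(mask,amin=60):
    c,_=cv2.findContours(mask.astype(np.uint8),cv2.RETR_EXTERNAL,cv2.CHAIN_APPROX_NONE)
    return [k for k in c if cv2.contourArea(k)>amin]
E
python3 - <<'E'
from h import *
m=camera_model("top"); f=cv2.imread("pics/top0.png"); h=cv2.cvtColor(f,cv2.COLOR_BGR2HSV)
mk=(h[...,1]<70)&(h[...,2]>90)
for c in blobs(mk):
    (x,y),_,_=r=cv2.minAreaRect(c)
    if not(150<x<420 and 80<y<260):continue
    z=0.04 if x>280 else 0.017
    b=cast(m,cv2.boxPoints(r),z)
    print(np.round(r[0],1),'ctr',cast(m,[x,y],z)[0].round(4),'corners',b[:,:2].round(3).tolist(),np.linalg.norm(np.diff(b,axis=0),axis=1).round(3))
    if z==.04: print(cast(m,cv2.approxPolyDP(c,4,True)[:,0],z)[:,:2].round(3).tolist())
mb=(h[...,0]>18)&(h[...,0]<30)&(h[...,1]>150)
for c in blobs(mb,30):
    print('brass',cv2.minAreaRect(c))
cv2.imwrite("pics/c.png",cv2.hconcat([cv2.resize(f[150:240,155:225],(400,514),interpolation=2),cv2.resize(f[150:240,290:405],(400,514),interpolation=2)]))
E
```

```text
[192.1 207.4] ctr [0.4608 0.2902 0.017 ] corners [[0.488, 0.37], [0.52, 0.35], [0.434, 0.211], [0.402, 0.231]] [0.038 0.164 0.038]
[348.2 191.7] ctr [ 0.5216 -0.1913  0.04  ] corners [[0.553, -0.033], [0.627, -0.318], [0.49, -0.351], [0.418, -0.068]] [0.294 0.141 0.293]
[[0.623, -0.312], [0.553, -0.039], [0.423, -0.069], [0.491, -0.341]]
[204.  157.4] ctr [0.6188 0.2582 0.017 ] corners [[0.6, 0.303], [0.639, 0.302], [0.637, 0.214], [0.599, 0.214]] [0.038 0.089 0.038]
[272.5 103.5] ctr [0.7966 0.0469 0.017 ] corners [[0.833, 0.084], [0.835, 0.011], [0.76, 0.01], [0.759, 0.082]] [0.073 0.075 0.073]
[255.5 129. ] ctr [0.7131 0.0986 0.017 ] corners [[1.163, 1.004], [1.201, -0.773], [0.323, -0.738], [0.275, 0.923]] [1.778 0.879 1.661]
brass ((320.2353210449219, 197.94117736816406), (16.00735092163086, 7.276068687438965), 75.96376037597656)
brass ((347.1319885253906, 191.73875427246094), (16.03997802734375, 7.120551109313965), 77.00537872314453)
```

View pics/c.png

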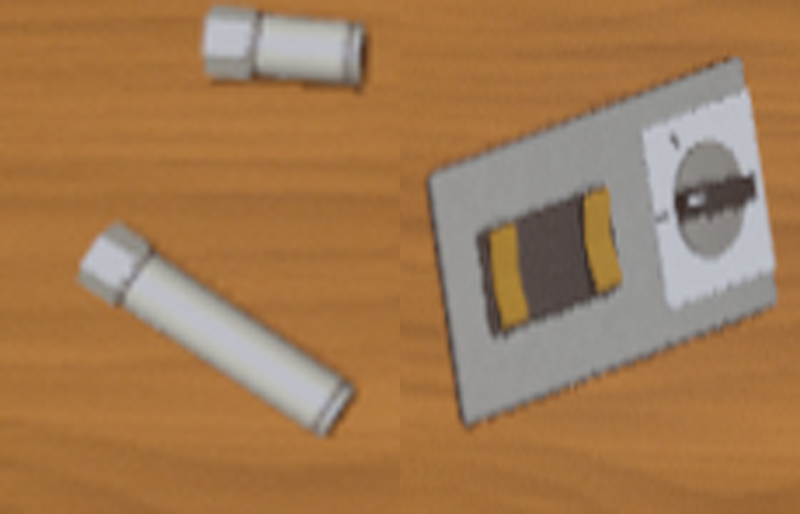

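The crop confirms the long aluminium torch, with its head at the far-left end. The tester's white plate carries the dark bar. Moving over the switch.

>>> apply_moves --steps '[{"translation": [0.27, -0.9, 0], "rotation": [0, 0, -0.433]}, {"translation": [0.27, -0.9, 0], "rotation": [0, 0, -0.433]}, {"translation": [0.27, -0.9, 0], "rotation": [0, 0, -0.433]}, {"translation": [0.27, -0.9, 0], "rotation": [0, 0, -0.433]}, {"translation": [0.27, -0.9, 0], "rotation": [0, 0, -0.433]}, {"translation": [0.27, -0.9, 0], "rotation": [0, 0, -0.433]}, {"translation": [0.27, -0.9, 0], "rotation": [0, 0, -0.433]}, {"translation": [0.27, -0.9, 0], "rotation": [0, 0, -0.433]}, {"translation": [0.27, -0.9, 0], "rotation": [0, 0, -0.433]}, {"translation": [0.27, -0.9, 0], "rotation": [0, 0, -0.433]}]' --jaw -1 --newtons 30

```text
t: 0.98
eef_pos: [0.3388, 0.3937, 0.2264]
ee_rot: [3.142, -0.0, -0.64]
force: [0.2, -0.8, -0.6]
width: 0.0878
gripper_force: 0.0
```

>>> apply_moves --steps '[{"translation": [0.27, -0.9, 0], "rotation": [0, 0, -0.433]}, {"translation": [0.27, -0.9, 0], "rotation": [0, 0, -0.433]}, {"translation": [0.27, -0.9, 0], "rotation": [0, 0, -0.433]}, {"translation": [0.27, -0.9, 0], "rotation": [0, 0, -0.433]}, {"translation": [0.27, -0.9, 0], "rotation": [0, 0, -0.433]}, {"translation": [0.27, -0.9, 0], "rotation": [0, 0, -0.433]}, {"translation": [0.27, -0.9, 0], "rotation": [0, 0, -0.433]}, {"translation": [0.27, -0.9, 0], "rotation": [0, 0, -0.433]}, {"translation": [0.27, -0.9, 0], "rotation": [0, 0, -0.433]}, {"translation": [0.27, -0.9, 0], "rotation": [0, 0, -0.433]}]'

```text
t: 1.82
eef_pos: [0.4064, 0.1692, 0.2264]
ee_rot: [3.141, -0.0, -0.866]
force: [-0.5, -0.0, 0.2]
width: 0.088
gripper_force: 0.0
```

>>> apply_moves --steps '[{"translation": [0.27, -0.9, 0], "rotation": [0, 0, -0.433]}, {"translation": [0.27, -0.9, 0], "rotation": [0, 0, -0.433]}, {"translation": [0.27, -0.9, 0], "rotation": [0, 0, -0.433]}, {"translation": [0.27, -0.9, 0], "rotation": [0, 0, -0.433]}, {"translation": [0.27, -0.9, 0], "rotation": [0, 0, -0.433]}, {"translation": [0.27, -0.9, 0], "rotation": [0, 0, -0.433]}, {"translation": [0.27, -0.9, 0], "rotation": [0, 0, -0.433]}, {"translation": [0.27, -0.9, 0], "rotation": [0, 0, -0.433]}, {"translation": [0.27, -0.9, 0], "rotation": [0, 0, -0.433]}, {"translation": [0.27, -0.9, 0], "rotation": [0, 0, -0.433]}]'

```text
t: 2.65
eef_pos: [0.474, -0.0557, 0.2265]
ee_rot: [3.141, 0.0, -1.092]
force: [-0.0, -0.2, 0.8]
width: 0.0876
gripper_force: 0.0
```

>>> apply_moves --steps '[{"translation": [0.27, -0.9, 0], "rotation": [0, 0, -0.433]}, {"translation": [0.27, -0.9, 0], "rotation": [0, 0, -0.433]}, {"translation": [0.27, -0.9, 0], "rotation": [0, 0, -0.433]}, {"translation": [0.27, -0.9, 0], "rotation": [0, 0, -0.433]}, {"translation": [0.27, -0.9, 0], "rotation": [0, 0, -0.433]}, {"translation": [0.27, -0.9, 0], "rotation": [0, 0, -0.433]}, {"translation": [0.27, -0.9, 0], "rotation": [0, 0, -0.433]}, {"translation": [0.27, -0.9, 0], "rotation": [0, 0, -0.433]}, {"translation": [0.27, -0.9, 0], "rotation": [0, 0, -0.433]}, {"translation": [0.27, -0.9, 0], "rotation": [0, 0, -0.433]}]'

```text
t: 3.48
eef_pos: [0.5416, -0.2804, 0.2268]
ee_rot: [-3.141, 0.0, -1.319]
force: [0.3, 0.2, -0.3]
width: 0.0878
gripper_force: 0.0
```

Run:
```python
from h import *
import station
print([k for k in dir(station) if not k.startswith('_')])
s=get_state();print(s['t'],s['eef_pos'],s['ee_rot'],s['q'])
m=camera_model("wrist");f=grab_frame("wrist");cv2.imwrite("pics/w1.png",f);print(m);np.save("w1.npy",m)
try: print(hold_point_z)
except NameError: pass
t=camera_model("top")
for z in(.08,.095): 
    p=cast(t,[[320.2,197.9],[347.1,191.7]],z);d=p[0]-p[1];print(p[:,:2],np.degrees(np.arctan2(d[1],d[0])),p.mean(0))
```

```text
['Unreachable', 'camera_model', 'get_state', 'grab_frame', 'hold_point_z', 'job_done']
3.4833 [ 0.54160634 -0.28037708  0.22680886] [-3.14131406e+00  3.90114668e-05 -1.31864765e+00] [-1.57865265e-01  2.52292208e-01 -1.38224791e-01 -1.58799935e-04
 -1.18003938e+00  4.10074402e-01]
{'fx': 299.2170484219236, 'fy': 299.2170484219236, 'cx': 249.64642441664733, 'cy': 186.5524694703325, 'k1': -0.02922918333657974, 'xyz': array([ 0.55802993, -0.34883209,  0.38547641]), 'rotation': array([ 2.87572182e+00,  3.36950647e-04, -2.88817881e+00])}
0.0188
[[ 0.49847523 -0.09916936]
 [ 0.51905712 -0.17935518]] 104.39575435798301 [ 0.50876618 -0.13926227  0.08      ]
[[ 0.49781305 -0.09688056]
 [ 0.51815115 -0.17611659]] 104.39575435798301 [ 0.5079821  -0.13649858  0.095     ]
```

View pics/w1.png

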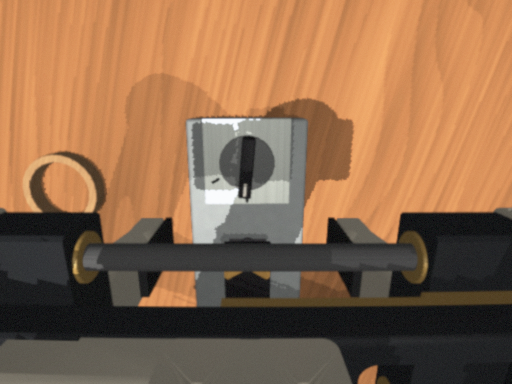

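The wrist view shows the black grip bar from (248,138) to (245,197) on the disc centred at (246,162), inside the white plate. The cradle is partly hidden behind the gripper.

Run:
```python
from h import *
m=np.load("w1.npy",allow_pickle=True).item();f=cv2.imread("pics/w1.png");g=cv2.cvtColor(f,cv2.COLOR_BGR2GRAY)
mk=np.zeros_like(g);mk[125:203,215:280]=g[125:203,215:280]<50
for c in blobs(mk,50):
    r=cv2.minAreaRect(c);print(r)
    for z in(.075,.08):
        b=cast(m,cv2.boxPoints(r),z);print(b.round(4)[:,:2].tolist(),b.mean(0).round(4))
d=np.zeros_like(g);d[120:203,205:285]=((g<130))[120:203,205:285]
for c in blobs(d,300):
    e=cv2.minEnclosingCircle(c);print('disc',e,cast(m,e[0],.046),cast(m,[[e[0][0]-e[1],e[0][1]],[e[0][0]+e[1],e[0][1]]],.046))
# white plate
w=np.zeros_like(g);w[110:210,180:310]=(g>170)[110:210,180:310]
for c in blobs(w,300):
    print('w',cast(m,cv2.boxPoints(cv2.minAreaRect(c)),.0425).round(4)[:,:2].tolist())
```

```text
((246.36764526367188, 167.2205810546875), (13.191798210144043, 61.2805061340332), 4.39870548248291)
[[0.5467, -0.252], [0.5579, -0.317], [0.5445, -0.3194], [0.5326, -0.2544]] [ 0.5454 -0.2857  0.075 ]
[[0.5469, -0.2535], [0.5579, -0.3176], [0.5447, -0.3199], [0.533, -0.2559]] [ 0.5456 -0.2867  0.08  ]
disc ((246.5, 167.90908813476562), 33.094783782958984) [[ 0.54408769 -0.28002828  0.046     ]] [[ 0.58115589 -0.27043522  0.046     ]
 [ 0.5070337  -0.28963391  0.046     ]]
w [[0.5381, -0.2646], [0.4931, -0.278], [0.4843, -0.2516], [0.5302, -0.2379]]
w [[0.6213, -0.3137], [0.5626, -0.3312], [0.533, -0.2306], [0.5964, -0.2113]]
```

>>> apply_moves --steps '[{"translation": [0.015, -0.018, -0.1], "rotation": [0, 0, -0.13]}, {"translation": [0.015, -0.018, -0.2], "rotation": [0, 0, -0.13]}, {"translation": [0.015, -0.018, -0.3], "rotation": [0, 0, -0.13]}, {"translation": [0.015, -0.018, -0.4], "rotation": [0, 0, -0.13]}, {"translation": [0.015, -0.018, -0.5], "rotation": [0, 0, -0.13]}, {"translation": [0.015, -0.018, -0.58], "rotation": [0, 0, -0.13]}, {"translation": [0.015, -0.018, -0.64], "rotation": [0, 0, -0.13]}, {"translation": [0.015, -0.018, -0.68], "rotation": [0, 0, -0.13]}, {"translation": [0.015, -0.018, -0.68], "rotation": [0, 0, -0.13]}, {"translation": [0.015, -0.018, -0.68], "rotation": [0, 0, -0.13]}]'

```text
t: 4.37
eef_pos: [0.5454, -0.286, 0.057]
ee_rot: [3.142, -0.0, -1.388]
force: [1.5, 0.5, 1.8]
width: 0.0877
gripper_force: 0.0
```

>>> apply_moves --steps '[{"translation": [0, 0, 0], "rotation": [0, 0, 0]}, {"translation": [0, 0, 0], "rotation": [0, 0, 0]}, {"translation": [0, 0, 0], "rotation": [0, 0, 0]}, {"translation": [0, 0, 0], "rotation": [0, 0, 0]}, {"translation": [0, 0, 0], "rotation": [0, 0, 0]}, {"translation": [0, 0, 0], "rotation": [0, 0, 0]}, {"translation": [0, 0, 0], "rotation": [0, 0, 0]}, {"translation": [0, 0, 0], "rotation": [0, 0, 0]}, {"translation": [0, 0, 0], "rotation": [0, 0, 0]}, {"translation": [0, 0, 0], "rotation": [0, 0, 0]}]' --jaw 1 --newtons 30

```text
t: 5.2
eef_pos: [0.5451, -0.2865, 0.0565]
ee_rot: [3.141, 0.0, -1.389]
force: [-0.2, -0.9, -0.2]
width: 0.0267
gripper_force: 0.0
```

>>> apply_moves --steps '[{"translation": [0, 0, 0], "rotation": [0, 0, 0]}, {"translation": [0, 0, 0], "rotation": [0, 0, 0]}, {"translation": [0, 0, 0], "rotation": [0, 0, 0]}, {"translation": [0, 0, 0], "rotation": [0, 0, 0]}, {"translation": [0, 0, 0], "rotation": [0, 0, 0]}, {"translation": [0, 0, 0], "rotation": [0, 0, -0.15]}, {"translation": [0, 0, 0], "rotation": [0, 0, -0.3]}, {"translation": [0, 0, 0], "rotation": [0, 0, -0.45]}, {"translation": [0, 0, 0], "rotation": [0, 0, -0.6]}, {"translation": [0, 0, 0], "rotation": [0, 0, -0.75]}]'

```text
t: 6.03
eef_pos: [0.5466, -0.2862, 0.0566]
ee_rot: [-3.139, 0.0, -1.785]
force: [4.4, 2.0, -2.9]
width: 0.0138
gripper_force: 30.0
```

>>> apply_moves --steps '[{"translation": [0, 0, 0], "rotation": [0, 0, -0.15]}, {"translation": [0, 0, 0], "rotation": [0, 0, -0.3]}, {"translation": [0, 0, 0], "rotation": [0, 0, -0.45]}, {"translation": [0, 0, 0], "rotation": [0, 0, -0.6]}, {"translation": [0, 0, 0], "rotation": [0, 0, -0.75]}, {"translation": [0, 0, 0], "rotation": [0, 0, -0.85]}, {"translation": [0, 0, 0], "rotation": [0, 0, -0.95]}, {"translation": [0, 0, 0], "rotation": [0, 0, -1]}, {"translation": [0, 0, 0], "rotation": [0, 0, -1]}, {"translation": [0, 0, 0], "rotation": [0, 0, -1]}]'

```text
t: 6.87
eef_pos: [0.5464, -0.2861, 0.0566]
ee_rot: [-3.14, 0.001, -2.304]
force: [5.3, 2.0, -2.5]
width: 0.0135
gripper_force: 29.9
```

Run:
```python
from h import *
s=get_state();print(s['moment'],s['ee_rot'],s['width'],s['gripper_force'])
```

```text
[ 1.12281064 -1.78319156 -0.08561076] [-3.14015107e+00  1.44055181e-03 -2.30391341e+00] 0.013538410044470366 29.941195249557495
```

>>> apply_moves --steps '[{"translation": [0, 0, 0], "rotation": [0, 0, -0.05]}, {"translation": [0, 0, 0], "rotation": [0, 0, -0.1]}, {"translation": [0, 0, 0], "rotation": [0, 0, -0.14]}, {"translation": [0, 0, 0], "rotation": [0, 0, -0.16]}, {"translation": [0, 0, 0], "rotation": [0, 0, -0.16]}, {"translation": [0, 0, 0], "rotation": [0, 0, -0.16]}, {"translation": [0, 0, 0], "rotation": [0, 0, -0.16]}, {"translation": [0, 0, 0], "rotation": [0, 0, -0.16]}, {"translation": [0, 0, 0], "rotation": [0, 0, -0.16]}, {"translation": [0, 0, 0], "rotation": [0, 0, -0.16]}]'

```text
t: 7.7
eef_pos: [0.5464, -0.2861, 0.0566]
ee_rot: [-3.14, 0.001, -2.386]
force: [5.5, 2.3, -1.6]
width: 0.0137
gripper_force: 30.4
```

Run:
```python
from h import *
s=get_state();print(s['moment'],s['ee_rot'],s['width'],s['gripper_force'])
```

```text
[ 1.17463734 -1.71560301  0.65487825] [-3.14026499e+00  1.19123127e-03 -2.38598019e+00] 0.013650471683004529 30.374152958393097
```

The moment has risen to 0.65 N m, so the switch is at its stop. Releasing and lifting.

>>> apply_moves --steps '[{"translation": [0, 0, 0], "rotation": [0, 0, 0]}, {"translation": [0, 0, 0], "rotation": [0, 0, 0]}, {"translation": [0, 0, 0], "rotation": [0, 0, 0]}, {"translation": [0, 0, 0], "rotation": [0, 0, 0]}, {"translation": [0, 0, 0], "rotation": [0, 0, 0]}, {"translation": [0, 0, 0.15], "rotation": [0, 0, 0]}, {"translation": [0, 0, 0.3], "rotation": [0, 0, 0]}, {"translation": [0, 0, 0.45], "rotation": [0, 0, 0]}, {"translation": [0, 0, 0.6], "rotation": [0, 0, 0]}, {"translation": [0, 0, 0.72], "rotation": [0, 0, 0]}]' --jaw -1

```text
t: 8.53
eef_pos: [0.5453, -0.2869, 0.24]
ee_rot: [-3.139, 0.001, -2.389]
force: [0.3, -0.6, 0.2]
width: 0.0753
gripper_force: 0.0
```

Run:
```python
from h import *
s=get_state();print(s['t'],s['eef_pos'],s['ee_rot'],s['width'])
m=camera_model("wrist");f=grab_frame("wrist");cv2.imwrite("pics/w2.png",f);np.save("w2.npy",m)
print(proj(m,[[.5455,-.286,.077],[.508,-.137,.095]]))
```

```text
8.5333 [ 0.54529576 -0.28687034  0.24000222] [-3.13933486e+00  9.80676997e-04 -2.38871085e+00] 0.07531387846046991
[[249.65138834 172.98631961]
 [370.17585852 242.1594418 ]]
```

View pics/w2.png

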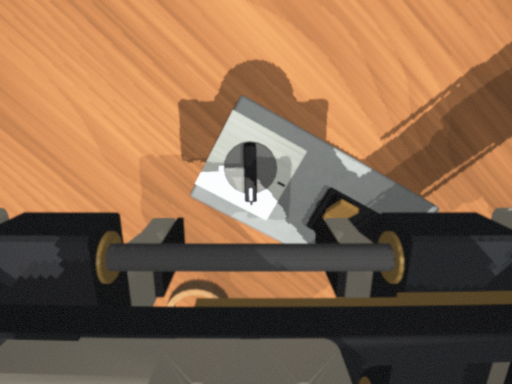

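The wrist view shows the bar at (250,172) turned about 60° from the tester's axis, with the off mark exposed at (281,184), so the switch is on. Going to the torch.

>>> apply_moves --steps '[{"translation": [-0.12, 0.756, 0], "rotation": [0, 0, 0.17]}, {"translation": [-0.12, 0.756, 0], "rotation": [0, 0, 0.17]}, {"translation": [-0.12, 0.756, 0], "rotation": [0, 0, 0.17]}, {"translation": [-0.12, 0.756, 0], "rotation": [0, 0, 0.17]}, {"translation": [-0.12, 0.756, 0], "rotation": [0, 0, 0.17]}, {"translation": [-0.12, 0.756, 0], "rotation": [0, 0, 0.17]}, {"translation": [-0.12, 0.756, 0], "rotation": [0, 0, 0.17]}, {"translation": [-0.12, 0.756, 0], "rotation": [0, 0, 0.17]}, {"translation": [-0.12, 0.756, 0], "rotation": [0, 0, 0.17]}, {"translation": [-0.12, 0.756, 0], "rotation": [0, 0, 0.17]}]'

```text
t: 9.42
eef_pos: [0.5152, -0.0985, 0.2363]
ee_rot: [3.141, -0.0, -2.301]
force: [-0.4, -0.1, -0.3]
width: 0.0874
gripper_force: 0.0
```

>>> apply_moves --steps '[{"translation": [-0.12, 0.756, 0], "rotation": [0, 0, 0.17]}, {"translation": [-0.12, 0.756, 0], "rotation": [0, 0, 0.17]}, {"translation": [-0.12, 0.756, 0], "rotation": [0, 0, 0.17]}, {"translation": [-0.12, 0.756, 0], "rotation": [0, 0, 0.17]}, {"translation": [-0.12, 0.756, 0], "rotation": [0, 0, 0.17]}, {"translation": [-0.12, 0.756, 0], "rotation": [0, 0, 0.17]}, {"translation": [-0.12, 0.756, 0], "rotation": [0, 0, 0.17]}, {"translation": [-0.12, 0.756, 0], "rotation": [0, 0, 0.17]}, {"translation": [-0.12, 0.756, 0], "rotation": [0, 0, 0.17]}, {"translation": [-0.12, 0.756, 0], "rotation": [0, 0, 0.17]}]'

```text
t: 10.25
eef_pos: [0.4854, 0.0903, 0.2364]
ee_rot: [3.142, -0.0, -2.213]
force: [-0.7, -0.4, 1.0]
width: 0.0875
gripper_force: 0.0
```

>>> apply_moves --steps '[{"translation": [-0.12, 0.756, 0], "rotation": [0, 0, 0.17]}, {"translation": [-0.12, 0.756, 0], "rotation": [0, 0, 0.17]}, {"translation": [-0.12, 0.756, 0], "rotation": [0, 0, 0.17]}, {"translation": [-0.12, 0.756, 0], "rotation": [0, 0, 0.17]}, {"translation": [-0.12, 0.756, 0], "rotation": [0, 0, 0.17]}, {"translation": [-0.12, 0.756, 0], "rotation": [0, 0, 0.17]}, {"translation": [-0.12, 0.756, 0], "rotation": [0, 0, 0.17]}, {"translation": [-0.12, 0.756, 0], "rotation": [0, 0, 0.17]}, {"translation": [-0.12, 0.756, 0], "rotation": [0, 0, 0.17]}, {"translation": [-0.12, 0.756, 0], "rotation": [0, 0, 0.17]}]'

```text
t: 11.08
eef_pos: [0.4555, 0.2793, 0.2367]
ee_rot: [-3.142, 0.0, -2.124]
force: [0.2, 0.1, -1.6]
width: 0.0876
gripper_force: 0.0
```

Run:
```python
from h import *
s=get_state();print(s['t'],s['eef_pos'],s['ee_rot'],s['q'])
m=camera_model("wrist");f=grab_frame("wrist");cv2.imwrite("pics/w3.png",f);np.save("w3.npy",m)
h=cv2.cvtColor(f,cv2.COLOR_BGR2HSV)
mk=(h[...,1]<75)&(h[...,2]>110);mk[205:]=0
for c in blobs(mk,100):
    r=cv2.minAreaRect(c);b=cast(m,cv2.boxPoints(r),.017);print(r,b[:,:2].round(4).tolist(),cast(m,r[0],.017).round(4))
```

```text
11.0833 [0.4555298  0.27928883 0.23669022] [-3.14153296e+00  9.11956748e-05 -2.12350130e+00] [ 9.17186318e-01  1.19994780e-01 -2.81921955e-01  5.45561463e-05
 -1.16878285e+00 -1.46991264e+00]
((127.57691192626953, 197.11538696289062), (33.004661560058594, 25.238859176635742), 56.3099365234375) [[0.6339, 0.2131], [0.5983, 0.2127], [0.6004, 0.2556], [0.6369, 0.2567]] [[0.6172 0.2343 0.017 ]]
((250.5, 154.5), (99.0, 27.0), 90.0) [[0.4303, 0.2108], [0.4022, 0.2281], [0.4676, 0.3375], [0.4983, 0.3186]] [[0.4482 0.2715 0.017 ]]
```

View pics/w3.png

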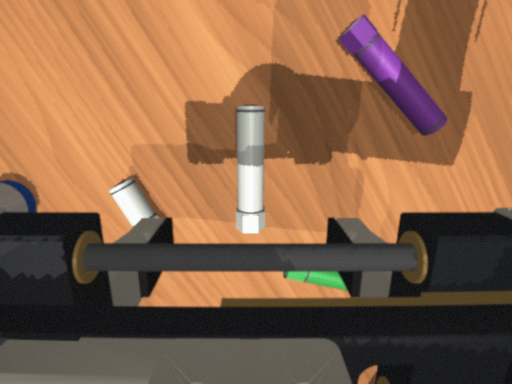

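The wrist view shows the long torch upright in the image, tail at (250,105) and head at (250,222), well aligned with the jaws. The short torch is at (130,200), clear of the fingers. Descending.

>>> apply_moves --steps '[{"translation": [-0.008, 0.002, -0.12], "rotation": [0, 0, 0]}, {"translation": [-0.008, 0.002, -0.25], "rotation": [0, 0, 0]}, {"translation": [-0.008, 0.002, -0.38], "rotation": [0, 0, 0]}, {"translation": [-0.008, 0.002, -0.51], "rotation": [0, 0, 0]}, {"translation": [-0.008, 0.002, -0.64], "rotation": [0, 0, 0]}, {"translation": [-0.008, 0.002, -0.75], "rotation": [0, 0, 0]}, {"translation": [-0.008, 0.002, -0.84], "rotation": [0, 0, 0]}, {"translation": [-0.008, 0.002, -0.9], "rotation": [0, 0, 0]}, {"translation": [-0.008, 0.002, -0.925], "rotation": [0, 0, 0]}, {"translation": [-0.008, 0.002, -0.925], "rotation": [0, 0, 0]}]'

```text
t: 11.97
eef_pos: [0.4528, 0.2798, 0.0041]
ee_rot: [3.141, -0.003, -2.123]
force: [0.5, 0.3, -1.0]
width: 0.0877
gripper_force: 0.0
```

>>> apply_moves --steps '[{"translation": [0, 0, 0], "rotation": [0, 0, 0]}, {"translation": [0, 0, 0], "rotation": [0, 0, 0]}, {"translation": [0, 0, 0], "rotation": [0, 0, 0]}, {"translation": [0, 0, 0], "rotation": [0, 0, 0]}, {"translation": [0, 0, 0], "rotation": [0, 0, 0]}, {"translation": [0, 0, 0], "rotation": [0, 0, 0]}, {"translation": [0, 0, 0], "rotation": [0, 0, 0]}, {"translation": [0, 0, 0], "rotation": [0, 0, 0]}, {"translation": [0, 0, 0], "rotation": [0, 0, 0]}, {"translation": [0, 0, 0], "rotation": [0, 0, 0]}]' --jaw 1 --newtons 45

```text
t: 12.8
eef_pos: [0.4532, 0.2809, 0.0054]
ee_rot: [-3.141, -0.0, -2.122]
force: [-0.2, -1.8, 2.5]
width: 0.0329
gripper_force: 45.0
```

>>> apply_moves --steps '[{"translation": [0, 0, 0], "rotation": [0, 0, 0]}, {"translation": [0, 0, 0], "rotation": [0, 0, 0]}, {"translation": [0, 0, 0], "rotation": [0, 0, 0]}, {"translation": [0, 0, 0], "rotation": [0, 0, 0]}, {"translation": [0, 0, 0.02], "rotation": [0, 0, 0]}, {"translation": [0, 0, 0.06], "rotation": [0, 0, 0]}, {"translation": [0, 0, 0.1], "rotation": [0, 0, 0]}, {"translation": [0, 0, 0.14], "rotation": [0, 0, 0]}, {"translation": [0, 0, 0.18], "rotation": [0, 0, 0]}, {"translation": [0, 0, 0.2], "rotation": [0, 0, 0]}]'

```text
t: 13.63
eef_pos: [0.4537, 0.2817, 0.0574]
ee_rot: [-3.141, 0.002, -2.121]
force: [-0.0, 0.6, -3.2]
width: 0.0331
gripper_force: 44.9
```

>>> apply_moves --steps '[{"translation": [0, 0, 0.12], "rotation": [0, 0, 0]}, {"translation": [0, 0, 0.24], "rotation": [0, 0, 0.1]}, {"translation": [0.02, -0.1, 0.36], "rotation": [0, 0, 0.2]}, {"translation": [0.04, -0.22, 0.5], "rotation": [0, 0, 0.3]}, {"translation": [0.05, -0.34, 0.6], "rotation": [0, 0, 0.4]}, {"translation": [0.06, -0.46, 0.65], "rotation": [0, 0, 0.5]}, {"translation": [0.07, -0.58, 0.65], "rotation": [0, 0, 0.6]}, {"translation": [0.09, -0.7, 0.65], "rotation": [0, 0, 0.7]}, {"translation": [0.108, -0.84, 0.65], "rotation": [0, 0, 0.765]}, {"translation": [0.108, -0.84, 0.65], "rotation": [0, 0, 0.765]}]'

```text
t: 14.47
eef_pos: [0.4795, 0.0667, 0.2184]
ee_rot: [3.142, -0.0, -1.722]
force: [-0.0, -0.3, -2.4]
width: 0.0333
gripper_force: 44.9
```

>>> apply_moves --steps '[{"translation": [0.02, -0.1, 0], "rotation": [0, 0, 0.1]}, {"translation": [0.04, -0.2, 0], "rotation": [0, 0, 0.2]}, {"translation": [0.06, -0.3, 0], "rotation": [0, 0, 0.3]}, {"translation": [0.07, -0.42, 0], "rotation": [0, 0, 0.4]}, {"translation": [0.08, -0.54, 0], "rotation": [0, 0, 0.5]}, {"translation": [0.09, -0.66, 0], "rotation": [0, 0, 0.6]}, {"translation": [0.1, -0.76, 0], "rotation": [0, 0, 0.7]}, {"translation": [0.108, -0.84, 0], "rotation": [0, 0, 0.765]}, {"translation": [0.108, -0.84, 0], "rotation": [0, 0, 0.765]}, {"translation": [0.108, -0.84, 0], "rotation": [0, 0, 0.765]}]'

```text
t: 15.3
eef_pos: [0.5068, -0.1399, 0.2178]
ee_rot: [3.141, 0.0, -1.323]
force: [1.0, 1.0, -3.5]
width: 0.0327
gripper_force: 44.9
```

Run:
```python
from h import *
s=get_state();print(s['t'],s['eef_pos'],s['ee_rot'],s['width'],s['force'])
m=camera_model("wrist");f=grab_frame("wrist");np.save("w4.npy",m);cv2.imwrite("pics/w4.png",f)
t=grab_frame("top");cv2.imwrite("pics/t4.png",t)
c=cv2.hconcat([f[40:384,130:380],cv2.resize(t[140:250,270:410],(438,344),interpolation=2)]);cv2.imwrite("pics/c4.png",c);print(c.shape)
```

```text
15.3 [ 0.5067727  -0.13994109  0.21784979] [ 3.14136259e+00  2.61154985e-04 -1.32334945e+00] 0.0327472523654466 [ 0.99254606  1.0385533  -3.5138764 ]
(344, 688, 3)
```

View pics/c4.png

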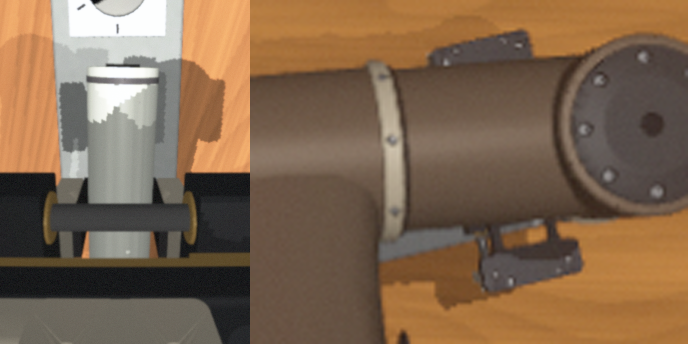

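The wrist crop shows the torch held straight with its tail at full-image (252,108). The tester edges run either side of it, so I can check the lateral alignment.

Run:
```python
from h import *
m=np.load("w4.npy",allow_pickle=True).item();f=cv2.imread("pics/w4.png");h=cv2.cvtColor(f,cv2.COLOR_BGR2HSV)
o=np.r_[0.5079,-0.1385];a=np.radians(104.4);v=np.r_[np.cos(a),np.sin(a)];u=np.r_[v[1],-v[0]]
loc=lambda P:np.c_[(P[:,:2]-o)@u,(P[:,:2]-o)@v].round(4).tolist()
for r in(45,60,75,90,190):
    g=np.where(h[r,150:350,1]<70)[0]+150
    print(r,g[0],g[-1],loc(cast(m,[[g[0]-.5,r],[g[-1]+.5,r]],.04)))
for r in(125,150,165):
    row=h[r,:,2].astype(int);print(r,row[205:305:2].tolist())
print('tail',loc(cast(m,[[217,108],[289,108],[217,150],[285,150]],.2294)))
s=get_state();print('tcp',loc(s['eef_pos'][None]),s['force'])
```

```text
45 181 313 [[0.0689, -0.1326], [-0.0694, -0.1322]]
60 182 312 [[0.0687, -0.1179], [-0.0691, -0.1175]]
75 183 312 [[0.0685, -0.103], [-0.0698, -0.1026]]
90 183 311 [[0.0693, -0.0877], [-0.0694, -0.0873]]
190 190 307 [[0.0678, 0.0242], [-0.0703, 0.0246]]
125 [97, 100, 98, 103, 121, 181, 176, 200, 217, 225, 240, 248, 250, 252, 252, 253, 253, 253, 254, 252, 226, 225, 250, 253, 252, 253, 252, 252, 251, 250, 249, 247, 247, 247, 247, 239, 193, 167, 178, 174, 166, 131, 101, 104, 103, 113, 133, 132, 132, 132]
150 [102, 100, 102, 102, 101, 103, 146, 199, 217, 225, 233, 238, 242, 244, 246, 248, 251, 253, 252, 187, 161, 165, 184, 226, 228, 224, 222, 216, 211, 201, 196, 194, 197, 197, 192, 182, 181, 174, 170, 162, 145, 112, 104, 104, 108, 131, 131, 131, 133, 133]
165 [105, 102, 100, 101, 100, 101, 112, 127, 134, 137, 140, 145, 147, 148, 152, 152, 157, 164, 163, 160, 162, 163, 167, 171, 171, 169, 165, 159, 161, 154, 153, 172, 197, 191, 157, 167, 173, 167, 148, 128, 116, 103, 98, 102, 108, 131, 131, 130, 132, 133]
tail [[0.0127, -0.0703], [-0.0216, -0.0702], [0.0133, -0.0502], [-0.0202, -0.0501]]
tcp [[-0.001, -0.0]] [-0.22051646  0.23137062 -1.97868368]
```

Lateral offset is about 2 mm, and the pull while gripping the switch points the same way. Shifting by that much and lowering to just above the V.

>>> apply_moves --steps '[{"translation": [0.01, 0.002, -0.1], "rotation": [0, 0, 0]}, {"translation": [0.01, 0.002, -0.2], "rotation": [0, 0, 0]}, {"translation": [0.01, 0.002, -0.28], "rotation": [0, 0, 0]}, {"translation": [0.01, 0.002, -0.36], "rotation": [0, 0, 0]}, {"translation": [0.01, 0.002, -0.42], "rotation": [0, 0, 0]}, {"translation": [0.01, 0.002, -0.46], "rotation": [0, 0, 0]}, {"translation": [0.01, 0.002, -0.49], "rotation": [0, 0, 0]}, {"translation": [0.01, 0.002, -0.5], "rotation": [0, 0, 0]}, {"translation": [0.01, 0.002, -0.5], "rotation": [0, 0, 0]}, {"translation": [0.01, 0.002, -0.5], "rotation": [0, 0, 0]}]' --newtons 55

```text
t: 16.23
eef_pos: [0.5103, -0.1383, 0.0936]
ee_rot: [-3.141, -0.0, -1.32]
force: [-0.6, -0.3, -2.5]
width: 0.0326
gripper_force: 54.9
```

>>> apply_moves --steps '[{"translation": [0, 0, -0.004], "rotation": [0, 0, 0]}, {"translation": [0, 0, -0.008], "rotation": [0, 0, 0]}, {"translation": [0, 0, -0.012], "rotation": [0, 0, 0]}, {"translation": [0, 0, -0.016], "rotation": [0, 0, 0]}, {"translation": [0, 0, -0.02], "rotation": [0, 0, 0]}, {"translation": [0, 0, -0.024], "rotation": [0, 0, 0]}, {"translation": [0, 0, -0.028], "rotation": [0, 0, 0]}, {"translation": [0, 0, -0.032], "rotation": [0, 0, 0]}, {"translation": [0, 0, -0.036], "rotation": [0, 0, 0]}, {"translation": [0, 0, -0.036], "rotation": [0, 0, 0]}]'

```text
t: 17.07
eef_pos: [0.51, -0.1385, 0.084]
ee_rot: [-3.141, -0.0, -1.32]
force: [-0.7, -0.1, 3.8]
width: 0.0332
gripper_force: 54.9
```

Run:
```python
from h import *
s=get_state();print(s['eef_pos'],s['ee_rot'],s['width'],s['force'],s['moment'])
```

```text
[ 0.50995721 -0.13852861  0.08397193] [-3.14112950e+00 -2.64497390e-04 -1.32043362e+00] 0.03319086845484618 [-0.68594936 -0.10137193  3.80861617] [0.1865937  0.13569843 0.15570493]
```

Contact is as expected, about 6 N. Pressing 7 mm further.

>>> apply_moves --steps '[{"translation": [0, 0, -0.004], "rotation": [0, 0, 0]}, {"translation": [0, 0, -0.008], "rotation": [0, 0, 0]}, {"translation": [0, 0, -0.012], "rotation": [0, 0, 0]}, {"translation": [0, 0, -0.016], "rotation": [0, 0, 0]}, {"translation": [0, 0, -0.02], "rotation": [0, 0, 0]}, {"translation": [0, 0, -0.024], "rotation": [0, 0, 0]}, {"translation": [0, 0, -0.028], "rotation": [0, 0, 0]}, {"translation": [0, 0, -0.028], "rotation": [0, 0, 0]}, {"translation": [0, 0, -0.028], "rotation": [0, 0, 0]}, {"translation": [0, 0, -0.028], "rotation": [0, 0, 0]}]'

```text
t: 17.9
eef_pos: [0.5103, -0.1385, 0.0773]
ee_rot: [-3.14, -0.0, -1.32]
force: [-1.0, 0.6, 7.3]
width: 0.0329
gripper_force: 54.9
```

Run:
```python
from h import *
F=[]
for i in range(6):
    f=grab_frame("wrist"); s=get_state();F.append(np.r_[s['force'],s['moment']])
print(s['eef_pos'],s['ee_rot'],s['width'],s['gripper_force'],np.mean(F,0).round(2),np.std(F,0).round(2))
cv2.imwrite("pics/w5.png",f);sc=grab_frame("scene")
m=camera_model("scene");p=proj(m,[.508,-.138,.09])[0].astype(int);print(p)
x,y=p;c=cv2.resize(sc[y-45:y+45,x-70:x+70],(440,283),interpolation=2)
cv2.imwrite("pics/c5.png",cv2.vconcat([f[60:384,30:470],c]))
```

```text
[ 0.51032312 -0.13850605  0.07735699] [-3.14036084e+00 -4.88872841e-04 -1.32022917e+00] 0.032906084580339105 54.86663103103638 [-0.72  0.62  7.44  0.41  0.23  0.13] [0.3  0.34 0.33 0.03 0.02 0.03]
[183 172]
```

View pics/c5.png

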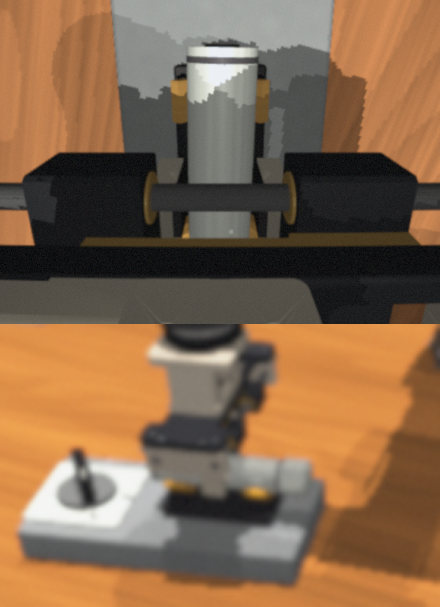

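The torch sits symmetrically between both brass strips, in the wrist crop at (222,100). It carries about 10 N down, which puts the cradle about 9 mm down. In the scene crop the switch bar is turned and the head is clear of the far saddle. Handing in.

```bash
python3 -c "
from station import *
print(job_done())"
```

```text
the job is handed in; nothing more can be done
None
```

I handed the job in with the switch turned to its stop and the long torch held centred in the V; from about 10 N of measured load I put the cradle about 9 mm down, and the hand-in gave no verdict.

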